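# Take the tall gel cassette out from under the rack's notched retainer

### The job

Lift the rack's release bar and, holding it up, slide the retainer to the notch in line with the tall flag-shaped marker, then let go so that it drops into that notch. Draw the tall gel cassette straight up out of its slot and stand it on its lower edge in the drip trough. Finally, again holding the bar up, slide the retainer back and let it catch in the middle notch, over the slots; leave the two short cassettes in their slots and everything else on the bench where it stands.

Things in the scene. Friction and masses are not known exactly. Their poses are not given: they have to be found in the camera images.
- rack: Fixed grey cassette rack, base 255 x 360 x 12 mm. Origin on the bench, mid-length; x from its front (robot side) to the back, y along its rail, z up. Base spans x -150 to +105, y -180 to +180 mm. Three slots 11 mm wide at x = -5, +35, +75, centred on y = 0, floors 12 mm above the bench, between two white slotted side pieces 45 mm high.
- rail_mid (a point): The middle notch of the rack's aluminium notched rail, at rack x = -100, y = 0, 30 mm above the bench; axes as the rack's. Eleven notches, 30 mm apart, at rack y = -150 ... 0 ... +150 mm; between them teeth with upright flanks and peaked tops.
- retainer (a joint): Position (m) of the aluminium retainer carriage along the rail, along the rack's +y; 0 is the middle notch, notches every 0.030, ends at +-0.158. It starts in the middle notch. It slides freely (about 1 N drag) once the release bar is up and is locked while the bar is down.
- retainer_arm (a point): Middle of the top of the retainer's flat arm, 24 mm wide, 8 mm thick, top 127 mm above the bench, which runs from a column back over all three slots and keeps the cassettes in. The column's front face is 45 mm behind the release bar's centre line. Axes as the rack's.
- retainer_mid (a point): Top of the retainer's carriage block (60 mm long), 68 mm above the bench, at its middle and in line with its pin (rack x = -100 mm); axes as the rack's.
- release (a joint): Height (m) of the release bar above its lowest position: 0 (pin fully in a notch) to 0.026 (top stop). The pin clears the teeth from 0.018; hold it at 0.020 to 0.025 to slide. Spring and weight press it down with 4 to 6 N; let go between notches, it slips off the tooth's peak into the nearest notch.
- release_grip (a point): Centre of the dark steel release bar: level, along the rack's y, 70 mm long, 12 mm wide, 12 mm high, 105 mm above the bench when down (rack x = -100); it travels with the retainer. It stands on thin posts, 31 mm clear above the carriage block; pinch it across its 12 mm width from above.
- marker: Black marker fixed on the rack base's front edge: a level flag-like tongue (44 x 14 mm, jutting to the front) 57 mm above the bench on a post and 14 mm foot; the three other clips there are plain low feet 8 mm high. Origin 12 mm above the bench, in line (rack y) with its notch, at rack y = -150, -120, +120 or +150 mm; axes as the rack's.
- tall_cassette_mid (a point): Centre of the tall gel cassette, a glass plate with white edges 8 mm thick (its x), 70 mm wide (its y), 100 mm high (its z), about 120 g. It stands on the floor of one of the three slots, its top 112 mm above the bench; 1.5 mm of play on each face, so it may lean a few degrees.
- short_a_mid (a point): Centre of a short gel cassette, 8 x 70 x 65 mm high, standing in another slot, top 77 mm above the bench. Stays.
- short_b_mid (a point): Centre of the other short cassette, the same, in the remaining slot. Stays.
- trough: Fixed white drip trough. Origin at the centre of its underside on the bench; foot 70 x 130 x 6 mm. Its one pocket, 22 mm wide (its x) and 100 mm long (its y), open at the top, has its floor 6 mm and its rim 66 mm above the bench. A released cassette may lean against the rim.
- mixer: White round mixer with black cup, 124 mm across, 112 mm high; origin under its centre. Bystander.
- tip_box: Yellow tip box with clear lid, 120 x 82 x 62 mm; origin under its centre. Bystander.
- foam_ring: White ring, 90 mm across, 22 mm high; origin under its centre. Bystander.
- rotor: Black perforated rotor piece, 90 x 100 x 25 mm; origin under its centre. Bystander.
- adapter: Black power adapter, 110 x 52 x 32 mm; origin under its centre. Bystander.
- reagent: Amber jar with white cap, 48 mm across, 85 mm high; origin under its centre. Bystander.

How it is judged:
On the way, in this order (a step that is already met when the one before it is completed fails the run):
1. the retainer has caught in the notch at the marker (within 8 mm along the rail), the bar fully down and let go (y of retainer_mid in the frame of marker between -0.008 and 0.008 m and value of joint release below 0.004 m and contact force between the fingers and release below 0.1 N and contact force between the fingers and retainer below 0.1 N), for 0.3 s.
2. the tall cassette has been drawn up clear of the rack's slots while the retainer stays at the marker (y of retainer_mid in the frame of marker between -0.008 and 0.008 m and value of joint release below 0.004 m and z of tall_cassette_mid in the frame of rack above 0.125 m), for 0.1 s.
3. the tall cassette stands in the drip trough, let go and at rest, with the retainer still at the marker (y of retainer_mid in the frame of marker between -0.008 and 0.008 m and value of joint release below 0.004 m and horizontal distance between tall_cassette_mid and trough below 0.03 m and z of tall_cassette_mid in the frame of trough between 0.045 and 0.063 m and angle between tall_cassette_mid's own z axis and vertical below 0.4 rad and linear speed of tall_cassette below 0.02 m/s and contact force between the fingers and tall_cassette below 0.1 N), for 0.3 s.
At the end, for the whole second after the job is handed in: Retainer in the middle notch (within 8 mm), bar fully down (under 4 mm) and let go; tall cassette let go, at rest, standing in the trough (centre within 30 mm of its centre, 45-63 mm up, leaning under 0.4 rad); short cassettes still in their slots (moved under 15 mm) (value of joint retainer between -0.008 and 0.008 m and value of joint release below 0.004 m and contact force between the fingers and release below 0.1 N and contact force between the fingers and retainer below 0.1 N and horizontal distance between tall_cassette_mid and trough below 0.03 m and z of tall_cassette_mid in the frame of trough between 0.045 and 0.063 m and angle between tall_cassette_mid's own z axis and vertical below 0.4 rad and linear speed of tall_cassette below 0.02 m/s and contact force between the fingers and tall_cassette below 0.1 N and velocity of joint retainer below 0.01 m/s and distance of each of short_a_mid, short_b_mid from where it was at the start of the episode below 0.015 m and angle between each of short_a_mid, short_b_mid's own z axis and vertical below 0.3 rad); the robot touches nothing.
It fails at once if a bystander on the bench is moved by more than 30 mm (distance of any of mixer, tip_box, foam_ring, rotor, adapter, reagent from where it was at the start of the episode above 0.03 m).
It fails at once if a short cassette is pulled or knocked from its place (25 mm) (distance of any of short_a_mid, short_b_mid from where it was at the start of the episode above 0.025 m).
It also fails if it takes over 67 s, if anything falls off the work surface, if the arm or the gripper's body presses on something with over 40 N, if the wrist force passes 120 N, or if a joint passes its speed limit or range.

### The arm

A 7-joint arm with a two-finger parallel gripper is mounted at the origin on the work surface. World frame = base frame: x ahead of the robot, y to its left, z up, the work surface at z = 0. Lengths are in m, angles in rad, forces in N, time in s.
With the tool pointing down it reaches from about 0.35 to 0.9 m from the base axis. Payload 8.1 kg.
Tool frame: the origin (TCP) lies on the centre line of the jaws, within the pads' length; the fingertips stand 19 mm ahead of it and the grasp point (between the pads) is the TCP; z points along the fingers, y is the direction in which the jaws open and shut (so a half turn about z gives the same grasp; the last joint's range is limited). The gripper opens to 92 mm and grips with 3 to 60 N. Pads are 19 mm wide; open, the fingers measure 130 mm over their backs; the gripper's body (75 mm by 190 mm) begins 47 mm behind the grasp point.
Start: joints at [-1.355, 0.434, 0.025, 1.573, -0.012, 1.134, -0.075], TCP at [0.196, 0.594, 0.246] pointing down, gripper open.
Joint ranges: [-2.62, 2.62], [-0.44, 2.09], [-1.27, 1.32], [0.08, 2.57], [-1.32, 4.46], [0.12, 2], [-2.74, 2.74]. Speed limits (rad/s): [2.22, 2.22, 3.01, 3.01, 3.14, 3.14, 3.14].

### API

Orientations are given as a rotation vector (axis times angle).
In Python, from cell import monitor, imaging, workorder, outline_of gives the robot as it stands.
- The arm moves only by the tool move_arm, never from a script. Its argument "series" is a list of rows, each a list of 6 numbers: the shift along the world's x, y, z in cm, then the turn, a rotation vector about the world's x, y, z in degrees. A call has 1 to 8 rows; each row shifts and turns the commanded pose from where the row before left it; what a row does not reach is not made up. A row lasts 1/10 s, in which the tool goes at most 50 mm and 8.59 degrees, less where a joint would pass 70% of its speed; a pose out of reach is approached as far as the arm can. A call with a gripper value outside its range is refused whole. "grip" is the opening, from 0 (shut) to 1 (fully open), set as the call begins (left out, the last holds). The fingers move at their own pace and stop on an object; "force" is the grip in N (left out, the last holds). Time passes only in rows, so rows that do not move let the fingers close. It gives the time, the measured TCP pose, the force and the opening at its end, in the units of the state.
- monitor.observe(): the state, without advancing time (a new reading comes with each control period).
- imaging.get_image(name): name is "side" or "top" or "wrist"; returns a dict with "color" (400x640x3 uint8, red, green, blue), "fx", "fy", "cx", "cy" (pixels), "rvec" (rotation vector, rad) and "tvec" (3), from world to camera coordinates, as OpenCV has them; the wrist camera has in their place "mount" (4x4, takes a point from camera to tool coordinates, whose origin is the TCP and whose axes are the flange's). Camera axes: x right, y down, z forward; pixel columns grow to the right and rows downward; lengths in m; the calibration is good to about 2 mm. A picture is of the moment at which its call begins: read the wrist's pose just before it. There is no depth.
- workorder.sign_off(): hands the job in, once; it reports no verdict.
Trained networks look in the newest picture that a camera, given by its name, has taken for a name from the list of things; names that differ only in an ending like _2 or _b are one class to them, and where a whole thing is asked for, a point or a joint stands for the part that bears it (a point fixed in the world has none). Each returns a list of dicts, best first, with "p" (0 to 1); they miss things now and then, are a little off and sometimes report something else, mostly with a low value. They report only what shows in the picture. A call takes as long as a camera call.
- outline_of(camera, thing): "mask" (400x640 bool, what is visible of it) and "rect" ([left, top, width, height] in pixels, round what is visible of it).
The state is a dict: "clock": time; "joints": joint angles; "dq": joint speeds; "joint_efforts": joint torques, N m; "position": TCP position; "ee_rot": TCP orientation; "force": force on the tool from outside, world axes, zero at the start; "ft_torque": the same for the moment, N m; "width": opening from 0.0 (shut) to 1.0 (fully open).
Only numpy, scipy, OpenCV 4.12 (cv2) and the standard library are available. Lean on these libraries where they do the work, as an engineer would, in place of code of your own. Each camera call takes 0.05 s, during which the arm holds its last target. There are 200 camera calls.

## Working session

There is one attempt and no reset: what is moved stays moved. The work goes in short steps, Python scripts to look and compute and a tool call to move; the robot and the scene stay as the last step left them, time stands still between calls to the robot, and variables do not carry over. Pictures are saved under pics/ and viewed, about 8 in all and at most 12, crops included, and the job is handed in when it is done.

Besides the shell and the picture viewer there is one more tool, called as name(argument=value, ...), one argument or row to a line, values as JSON. move_arm: Moves the arm, as the interface text tells. Its arguments: {"type":"object","properties":{"series":{"type":"array"},"grip":{"type":"number"},"force":{"type":"number"}},"required":["series"]}

```bash
mkdir -p pics
cat > h.py <<'E'
import numpy as np, cv2
from cell import monitor, imaging, workorder, outline_of
def cam(im):
    K=np.array([[im['fx'],0,im['cx']],[0,im['fy'],im['cy']],[0,0,1.]])
    return K,np.array(im['rvec'],float),np.array(im['tvec'],float)
def ray(im,uv,z):
    K,r,t=cam(im);R=cv2.Rodrigues(r)[0]
    d=R.T@np.linalg.inv(K)@np.array([uv[0],uv[1],1.]);c=-R.T@t
    return c+d*(z-c[2])/d[2]
def proj(im,P):
    K,r,t=cam(im);return cv2.projectPoints(np.array(P,float).reshape(-1,3),r,t,K,None)[0].reshape(-1,2)
def save(n,c): cv2.imwrite(f'pics/{n}.png',np.ascontiguousarray(c[:,:,::-1]))
E
python3 - <<'E'
from h import *
s=monitor.observe();print({k:np.round(v,3) for k,v in s.items()})
for c in('top','side'):
    im=imaging.get_image(c);save(c+'1',im['color'])
    K,r,t=cam(im);print(c,K[0,0],K[:2,2],-cv2.Rodrigues(r)[0].T@t)
    for n in['rack','retainer','release','marker','tall_cassette_mid','short_a_mid','trough','mixer','tip_box','foam_ring','rotor','adapter','reagent']:
        try:
            for o in outline_of(c,n)[:2]:
                m=o['mask'].astype(np.uint8);mm=cv2.findNonZero(m)
                print(n,round(o['p'],2),o['rect'],[np.round(x,1) for x in cv2.minAreaRect(mm)] if mm is not None else 0)
        except Exception as e: print(n,e)
E
```

```text
{'clock': np.float64(0.0), 'joints': array([-1.355,  0.435,  0.025,  1.574, -0.012,  1.134, -0.075]), 'dq': array([ 0.   ,  0.   ,  0.   , -0.   ,  0.001,  0.001,  0.001]), 'joint_efforts': array([-0.0000e+00, -6.6785e+01,  9.8500e-01, -3.1446e+01, -6.1000e-02,
        4.3000e-02,  0.0000e+00]), 'position': array([0.196, 0.593, 0.245]), 'ee_rot': array([-4.990e-01, -3.102e+00,  3.000e-03]), 'force': array([ 0.061,  0.293, -0.502]), 'ft_torque': array([-0.053,  0.017, -0.066]), 'width': np.float64(0.999)}
top 422.0129962164612 [320.23213886 196.87623206] [0.34281502 0.02736803 1.18853929]
rack 0.92 [228.2, 130.4, 133.8, 97.3] [array([292. , 180.3]), array([ 96.7, 132.1]), np.float64(88.5)]
retainer 0.59 [280.8, 129.6, 25.7, 97.7] [array([292., 177.]), array([90., 26.]), np.float64(90.0)]
release 0.64 [280.6, 206.9, 28.3, 0.6] [array([292.5, 206. ]), array([ 6., 27.]), np.float64(90.0)]
marker 0.38 [344.5, 220.6, 8.5, 15.7] [array([349.5, 228. ]), array([14.,  5.]), np.float64(90.0)]
tall_cassette_mid 0.69 [278.7, 155.7, 26.2, 9.3] [array([292. , 158.5]), array([11., 26.]), np.float64(
[... 2467 characters left out ...]
 [290.6, 217.5, 10.0, 10.2] [array([297.8, 221. ]), array([15. , 10.3]), np.float64(48.8)]
rotor 0.85 [227.9, 165.1, 25.1, 15.6] [array([239.9, 171. ]), array([24.9, 13.3]), np.float64(11.3)]
rotor 0.26 [326.8, 182.7, 6.4, 16.7] [array([329. , 188.5]), array([15.,  6.]), np.float64(90.0)]
adapter 0.71 [377.8, 227.8, 36.2, 23.6] [array([396.5, 238.2]), array([17.2, 37.4]), np.float64(77.5)]
adapter 0.62 [289.9, 215.6, 11.4, 14.9] [array([295.5, 222.6]), array([13.3, 12.2]), np.float64(84.8)]
reagent 0.71 [393.1, 252.5, 17.4, 31.5] [array([399.6, 266.9]), array([16.1, 30.8]), np.float64(8.1)]
reagent 0.47 [291.3, 170.0, 64.7, 28.6] [array([324.7, 183.1]), array([24. , 66.7]), np.float64(84.1)]
```

Run:
```python
import cv2
a=cv2.imread('pics/top1.png')[90:290,130:530];b=cv2.imread('pics/side1.png')[130:330,200:440]
cv2.imwrite('pics/top1c.png',cv2.resize(a,(800,400),interpolation=cv2.INTER_CUBIC))
cv2.imwrite('pics/side1c.png',cv2.resize(b,(720,600),interpolation=cv2.INTER_CUBIC))
```

```text
(no output)
```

View pics/top1c.png

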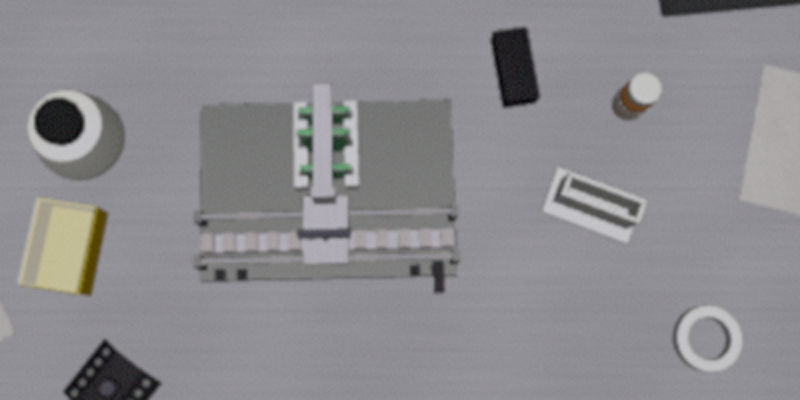

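View pics/side1c.png

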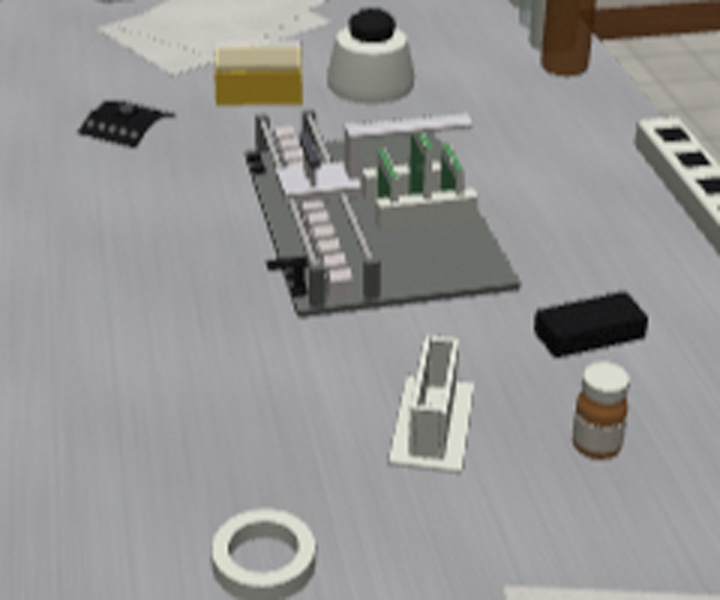

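Run:
```python
from h import *
from scipy.optimize import least_squares
ims={c:imaging.get_image(c) for c in('top','side')}
def lsq(obs,p0,fs=1.5):
    def f(p):
        c,s=np.cos(p[2]),np.sin(p[2]);r=[]
        for cm,uv,P in obs:
            W=[p[0]+c*P[0]-s*P[1],p[1]+s*P[0]+c*P[1],P[2]]
            r+=list(proj(ims[cm],W)[0]-uv)
        return np.array(r)
    o=least_squares(f,p0,loss='soft_l1');return o.x,f(o.x).reshape(-1,2)
T=lambda u,v:('top',np.array([130+(u-.5)/2,90+(v-.5)/2]))
S=lambda u,v:('side',np.array([200+(u-1)/3,130+(v-1)/3]))
O=lambda c,P:(c[0],c[1],P)
c0=ray(ims['top'],(292,180),.02);print(c0)
obs=[O(T(200.5,104),(.105,.18,.012)),O(T(451,99),(.105,-.18,.012)),O(T(456,276),(-.15,-.18,.012)),O(T(202,281),(-.15,.18,.012)),
 O(T(298.5,233),(-.1,.035,.111)),O(T(350,233),(-.1,-.035,.111)),O(T(439,292),(-.187,-.15,.057)),
 O(S(519,286),(.105,-.18,.012)),O(S(299,312),(-.15,-.18,.012))]
x,r=lsq(obs,[c0[0],c0[1],0]);print('rack',x,np.round(r,1).tolist())
# trough foot corners (top view): z~6mm ; order in (long=y)
q=cv2.boxPoints(cv2.minAreaRect(cv2.findNonZero(outline_of('top','trough')[0]['mask'].astype(np.uint8))))
for z in(.0,.006,.03):print('trough c',ray(ims['top'],q.mean(0),z))
obs=[O(S(405,380),(.035,.065,.006)),]
tc=ray(ims['top'],q.mean(0),.01)
obs=[O(T(544,208),(-.035,.065,.006)),O(T(631,242),(-.035,-.065,.006)),O(S(390,465),(-.035,-.065,.003)),O(S(462,470),(.035,-.065,.003)),O(S(474,382),(.035,.065,.006))]
x,r=lsq(obs,[tc[0],tc[1],-.35]);print('trough',x,np.round(r,1).tolist())
for n in('marker','tall_cassette_mid'):
    o=outline_of('side',n)[0];print(n,o['rect'])
# tall cassette slot hypotheses projected
```

```text
[0.57964144 0.08703566 0.02      ]
rack [0.59256038 0.08372225 0.02102062] [[0.2, -0.1], [-0.1, 0.1], [0.8, -0.4], [-1.5, 0.0], [-0.5, 0.2], [0.9, -0.4], [0.4, 4.2], [1.0, -1.1], [-0.3, -0.5]]
trough c [ 0.54810548 -0.2995248   0.        ]
trough c [ 0.54706913 -0.29787457  0.006     ]
trough c [ 0.54292373 -0.29127367  0.03      ]
trough [ 0.54827018 -0.29686856 -0.35941113] [[-0.5, 1.5], [-0.7, 0.4], [0.1, -0.2], [0.8, 1.0], [0.6, 0.5]]
marker [289.5, 215.1, 12.6, 11.4]
tall_cassette_mid [227.8, 167.1, 28.3, 11.4]
```

move_arm(
  series=[
    [1.8, -3.2, 0, 0, 0, -4.5],
    [1.8, -3.2, 0, 0, 0, -4.5],
    [1.8, -3.2, 0, 0, 0, -4.5],
    [1.8, -3.2, 0, 0, 0, -4.5],
    [1.8, -3.2, 0, 0, 0, -4.5],
    [1.8, -3.2, 0, 0, 0, -4.5],
    [1.8, -3.2, 0, 0, 0, -4.5],
    [1.8, -3.2, 0, 0, 0, -4.5],
  ],
  grip=0.33,
)

```text
clock: 2.45
position: [0.3405, 0.3362, 0.246]
ee_rot: [-1.437, -2.793, -0.001]
force: [0.4, -0.2, 0.1]
width: 0.359
```

move_arm(
  series=[
    [1.8, -3.2, 0, 0, 0, -4.5],
    [1.8, -3.2, 0, 0, 0, -4.5],
    [1.8, -3.2, 0, 0, 0, -4.5],
    [1.8, -3.2, 0, 0, 0, -4.5],
    [1.8, -3.2, 0, 0, 0, -4.5],
    [1.8, -3.2, 0, 0, 0, -4.5],
    [1.8, -3.2, 0, 0, 0, -4.5],
    [0, 0, 0, 0, 0, 0],
  ],
)

```text
clock: 3.25
position: [0.468, 0.1087, 0.2462]
ee_rot: [2.147, 2.29, 0.001]
force: [-1.0, -0.1, -1.0]
width: 0.332
```

move_arm(
  series=[
    [1.2, -1.3, 0, 0, 0, -1.2],
    [1.2, -1.4, 0, 0, 0, -1.3],
    [0, 0, 0, 0, 0, 0],
  ],
)

```text
clock: 3.55
position: [0.4917, 0.0844, 0.2459]
ee_rot: [2.19, 2.25, 0.0]
force: [0.1, 0.6, 0.5]
width: 0.33
```

```bash
cat >> h.py <<'E'
def wrist():
    s=monitor.observe();im=imaging.get_image('wrist')
    T=np.eye(4);T[:3,:3]=cv2.Rodrigues(np.array(s['ee_rot'],float))[0];T[:3,3]=s['position']
    C=np.linalg.inv(T@np.array(im['mount'],float)) # world->cam
    im=dict(im);im['rvec']=cv2.Rodrigues(C[:3,:3])[0];im['tvec']=C[:3,3];return s,im
RK=(.59256,.08372,.0210);TR=(.5483,-.2969,-.3594)
def W(p,P):
    c,s=np.cos(p[2]),np.sin(p[2]);return [p[0]+c*P[0]-s*P[1],p[1]+s*P[0]+c*P[1],P[2]]
def draw(a,im,p,pts,col,k=1):
    for uv in proj(im,[W(p,P) for P in pts]): cv2.drawMarker(a,tuple(int(round(v*k)) for v in uv),col,0,10,1)
E
python3 - <<'E'
from h import *
s,im=wrist();print(s['position'],s['ee_rot']);a=np.ascontiguousarray(im['color']).copy()
draw(a,im,RK,[(-.106,.035,.111),(-.106,-.035,.111),(-.094,.035,.111),(-.094,-.035,.111)],(255,0,0))
draw(a,im,RK,[(.031,.035,.112),(.031,-.035,.112),(.039,.035,.112),(.039,-.035,.112)],(255,0,255))
draw(a,im,RK,[(-.13,.03,.068),(-.07,.03,.068),(-.13,-.03,.068),(-.07,-.03,.068)],(255,255,0))
save('w1',a)
E
```

```text
[0.49173111 0.08442645 0.24592321] [2.19013662e+00 2.24991132e+00 3.40696561e-04]
```

View pics/w1.png

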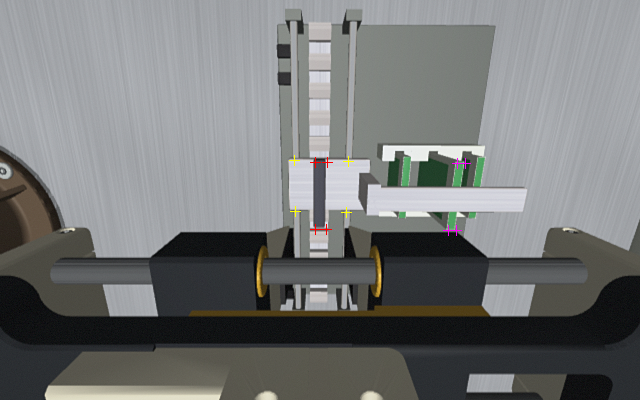

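move_arm(
  series=[
    [0.1, 0, -3, 0, 0, 0],
    [0, 0, -3, 0, 0, 0],
    [0, 0, -3, 0, 0, 0],
    [0, 0, -2, 0, 0, 0],
    [0, 0, -1.5, 0, 0, 0],
    [0, 0, -1.0, 0, 0, 0],
    [0, 0, -0.6, 0, 0, 0],
    [0, 0, 0, 0, 0, 0],
  ],
)

```text
clock: 4.4
position: [0.4907, 0.0867, 0.1044]
ee_rot: [-2.187, -2.255, 0.001]
force: [-0.8, 1.1, 0.0]
width: 0.332
```

move_arm(
  series=[
    [0, 0, 0, 0, 0, 0],
    [0, 0, 0, 0, 0, 0],
    [0, 0, 0, 0, 0, 0],
    [0, 0, 0, 0, 0, 0],
  ],
  grip=0,
  force=40,
)

```text
clock: 4.8
position: [0.4923, 0.0867, 0.1054]
ee_rot: [2.187, 2.253, 0.004]
force: [5.4, 0.3, -1.7]
width: 0.127
```

move_arm(
  series=[
    [0, 0, 0.6, 0, 0, 0],
    [0, 0, 0.6, 0, 0, 0],
    [0, 0, 0.6, 0, 0, 0],
    [0, 0, 0.4, 0, 0, 0],
    [0, 0, 0.1, 0, 0, 0],
    [0, 0, 0, 0, 0, 0],
  ],
)

```text
clock: 5.4
position: [0.4924, 0.0867, 0.1283]
ee_rot: [2.187, 2.253, 0.004]
force: [6.0, -0.6, -6.0]
width: 0.124
```

move_arm(
  series=[
    [0.04, -2, 0, 0, 0, 0],
    [0.04, -2, 0, 0, 0, 0],
    [0.04, -2, 0, 0, 0, 0],
    [0.04, -2, 0, 0, 0, 0],
    [0.04, -2, 0, 0, 0, 0],
    [0.04, -2, 0, 0, 0, 0],
    [0.04, -2, 0, 0, 0, 0],
    [0.04, -1, 0, 0, 0, 0],
  ],
)

```text
clock: 6.2
position: [0.4957, -0.0649, 0.1283]
ee_rot: [2.187, 2.251, 0.003]
force: [7.2, 1.8, -6.2]
width: 0.129
```

move_arm(
  series=[
    [0, 0, 0, 0, 0, 0],
    [0, 0, 0, 0, 0, 0],
  ],
)

```text
clock: 6.4
position: [0.4957, -0.0641, 0.1282]
ee_rot: [2.187, 2.252, 0.003]
force: [6.7, -0.3, -5.6]
width: 0.126
```

move_arm(
  series=[
    [0, 0, -0.6, 0, 0, 0],
    [0, 0, -0.6, 0, 0, 0],
    [0, 0, -0.6, 0, 0, 0],
    [0, 0, -0.5, 0, 0, 0],
    [0, 0, 0, 0, 0, 0],
  ],
)

```text
clock: 6.9
position: [0.4956, -0.0635, 0.1054]
ee_rot: [2.186, 2.253, 0.003]
force: [5.4, -0.4, -0.8]
width: 0.128
```

move_arm(
  series=[
    [0, 0, 0, 0, 0, 0],
    [0, 0, 0, 0, 0, 0],
    [0, 0, 0, 0, 0, 0],
    [0, 0, 0, 0, 0, 0],
  ],
  grip=0.33,
)

```text
clock: 7.3
position: [0.4936, -0.0634, 0.1046]
ee_rot: [-2.187, -2.254, 0.001]
force: [0.2, -0.5, -0.2]
width: 0.325
```

move_arm(
  series=[
    [0, 0, 1, 0, 0, 0],
    [0, 0, 3, 0, 0, 0],
    [0, 0, 4, 0, 0, 0],
    [0, 0, 4, 0, 0, 0],
    [0, 0, 2, 0, 0, 0],
    [0, 0, 0, 0, 0, 0],
    [0, 0, 0, 0, 0, 0],
  ],
)

```text
clock: 8.0
position: [0.494, -0.0634, 0.2451]
ee_rot: [2.187, 2.255, 0.001]
force: [-0.2, -0.9, -1.3]
width: 0.331
```

Run:
```python
from h import *
s,im=wrist();print(s['position'],s['ee_rot']);a=np.ascontiguousarray(im['color']).copy()
R=(.5926,.0860,.021)
draw(a,im,R,[(-.106,-.115,.111),(-.106,-.185,.111),(-.094,-.115,.111),(-.094,-.185,.111)],(255,0,0))
draw(a,im,R,[(.031,.035,.112),(.031,-.035,.112),(.039,.035,.112),(.039,-.035,.112)],(255,0,255))
draw(a,im,R,[(-.15,-.15,.057)],(255,255,0))
save('w2',a)
```

```text
[ 0.49400406 -0.06339747  0.24512615] [2.18731176e+00 2.25460688e+00 1.41856841e-03]
```

View pics/w2.png

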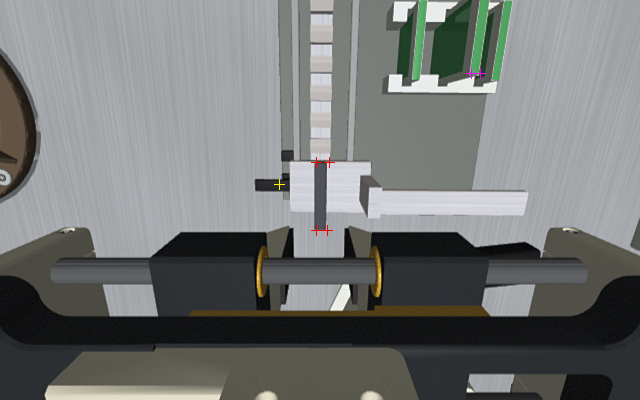

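move_arm(
  series=[
    [2.2, 2.5, 0, 0, 0, -0.5],
    [2.2, 2.5, 0, 0, 0, 0],
    [2.2, 2.5, 0, 0, 0, 0],
    [2.2, 2.5, 0, 0, 0, 0],
    [2.2, 2.5, 0, 0, 0, 0],
    [2.2, 2.5, 0, 0, 0, 0],
    [0.1, 0, -3, 0, 0, 0],
    [0, 0, -3, 0, 0, 0],
  ],
)

```text
clock: 8.85
position: [0.6273, 0.0875, 0.1825]
ee_rot: [-2.195, -2.247, 0.002]
force: [-0.4, 0.1, -0.2]
width: 0.331
```

Run:
```python
from h import *
s,im=wrist();print(s['position'],s['ee_rot']);a=np.ascontiguousarray(im['color']).copy()
R=(.5926,.0860,.021)
draw(a,im,R,[(.031,.035,.112),(.031,-.035,.112),(.039,.035,.112),(.039,-.035,.112)],(255,0,255))
draw(a,im,R,[(x+d,.035,.077) for x in(-.005,.075) for d in (-.004,.004)],(255,0,0))
p=np.array(s['position']);print(proj(im,[[p[0],p[1],.112]]))
save('w3',a)
```

```text
[0.62731199 0.08753414 0.18252449] [-2.19541286e+00 -2.24682449e+00  1.63529473e-03]
[[320.8842835  215.01926397]]
```

View pics/w3.png

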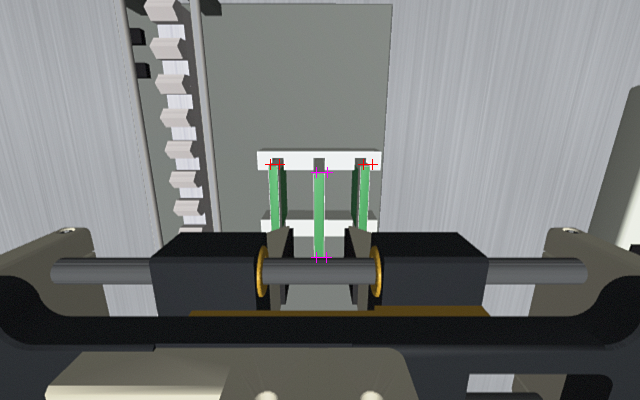

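move_arm(
  series=[
    [-0.1, 0, -2.5, 0, 0, 0],
    [0, 0, -2, 0, 0, 0],
    [0, 0, -2, 0, 0, 0],
    [0, 0, -1.2, 0, 0, 0],
    [0, 0, -0.4, 0, 0, 0],
    [0, 0, 0, 0, 0, 0],
  ],
  grip=0.29,
)

```text
clock: 9.5
position: [0.6259, 0.0863, 0.1035]
ee_rot: [-2.197, -2.245, 0.001]
force: [-0.8, 0.3, -0.4]
width: 0.292
```

move_arm(
  series=[
    [0, 0, 0, 0, 0, 0],
    [0, 0, 0, 0, 0, 0],
    [0, 0, 0, 0, 0, 0],
    [0, 0, 0, 0, 0, 0],
  ],
  grip=0,
  force=20,
)

```text
clock: 9.9
position: [0.6265, 0.0866, 0.1045]
ee_rot: [2.197, 2.245, 0.002]
force: [-0.5, 0.3, 3.8]
width: 0.082
```

move_arm(
  series=[
    [0, 0, 0.8, 0, 0, 0],
    [0, 0, 1.5, 0, 0, 0],
    [0, 0, 2, 0, 0, 0],
    [0, 0, 2, 0, 0, 0],
    [0, 0, 2, 0, 0, 0],
    [0, 0, 3, 0, 0, 0],
    [0, 0, 3, 0, 0, 0],
    [0, 0, 3, 0, 0, 0],
  ],
)

```text
clock: 10.7
position: [0.6256, 0.0863, 0.2791]
ee_rot: [-2.198, -2.245, 0.0]
force: [0.1, 0.4, -1.0]
width: 0.083
```

Run:
```python
from h import *
print(monitor.observe()['position'],monitor.observe()['width'])
im=imaging.get_image('side');a=np.ascontiguousarray(im['color'])
b=a[100:300,200:440].copy();save('s2',cv2.resize(b,(720,600),interpolation=cv2.INTER_CUBIC))
t=imaging.get_image('top')
for n in('trough','reagent'):
  for c,i in(('side',im),('top',t)):
    o=outline_of(c,n);print(n,c,o[0]['p'] if o else 0,o[0]['rect'] if o else 0)
# refine trough rim: bright/dark
b=np.ascontiguousarray(t['color'])[160:230,390:470]
k=6;b=cv2.resize(b,None,fx=k,fy=k,interpolation=cv2.INTER_CUBIC)
for z,col in((.066,(255,0,0)),(.006,(0,0,255))):
    P=[(x,y,z) for x in(-.011,.011) for y in(-.05,.05)] if z>.05 else [(x,y,z) for x in(-.035,.035) for y in(-.065,.065)]
    for uv in proj(t,[W(TR,q) for q in P]): cv2.drawMarker(b,(int((uv[0]-390+.5)*k),int((uv[1]-160+.5)*k)),col,0,16,1)
save('t2',b)
```

```text
[0.6255692  0.08626491 0.27908272] 0.08329377609371855
trough side 0.7 [326.8, 243.1, 32.9, 44.8]
trough top 0.55 [398.5, 175.2, 54.4, 36.5]
reagent side 0.71 [387.2, 251.5, 20.7, 35.1]
reagent top 0.86 [433.0, 124.1, 28.0, 25.6]
```

View pics/s2.png

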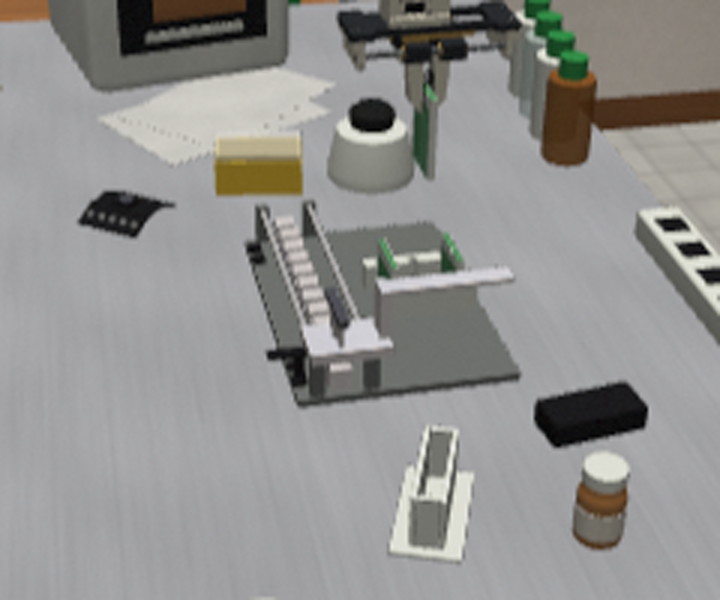

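View pics/t2.png

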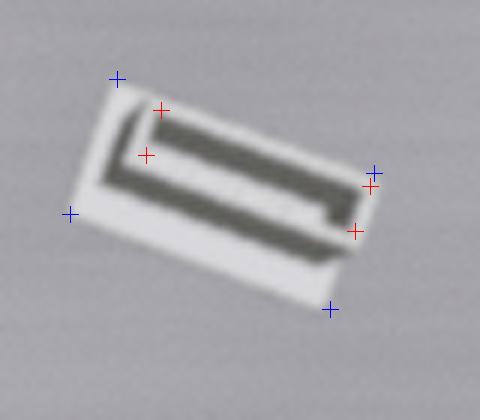

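move_arm(
  series=[
    [-0.8, -3.7, 0, 0, 0, -1.8],
    [-0.8, -3.7, 0, 0, 0, -1.8],
    [-0.8, -3.7, 0, 0, 0, -1.8],
    [-0.8, -3.7, 0, 0, 0, -1.8],
    [-0.8, -3.7, 0, 0, 0, -1.8],
    [-0.8, -3.7, 0, 0, 0, -1.8],
    [-0.8, -3.7, 0, 0, 0, -1.8],
    [-0.8, -3.7, 0, 0, 0, -1.8],
  ],
)

```text
clock: 11.8
position: [0.5609, -0.2105, 0.2756]
ee_rot: [-2.461, -1.949, 0.002]
force: [0.1, -0.3, -1.0]
width: 0.084
```

move_arm(
  series=[
    [-0.8, -3.7, 0, 0, 0, -1.8],
    [-0.8, -3.7, 0, 0, 0, -1.8],
    [-0.8, -3.7, 0, 0, 0, -1.8],
    [-0.8, -3.7, 0, 0, 0, -1.8],
    [0, 0, 0, 0, 0, 0],
    [0, 0, 0, 0, 0, 0],
    [0, 0, 0, 0, 0, 0],
  ],
)

```text
clock: 12.5
position: [0.5304, -0.356, 0.2758]
ee_rot: [-2.576, -1.794, 0.0]
force: [0.1, -0.1, -2.2]
width: 0.087
```

Run:
```python
from h import *
s,im=wrist();print(s['position'],s['ee_rot'],s['width']);a=np.ascontiguousarray(im['color']).copy()
draw(a,im,TR,[(x,y,.066) for x in(-.011,.011) for y in(-.05,.05)],(255,0,0))
draw(a,im,TR,[(x,y,.006) for x in(-.035,.035) for y in(-.065,.065)],(0,0,255))
save('w4',a)
```

```text
[ 0.53038529 -0.35603285  0.27577251] [-2.57630027e+00 -1.79432662e+00  1.29107708e-04] 0.08728555980137417
```

View pics/w4.png

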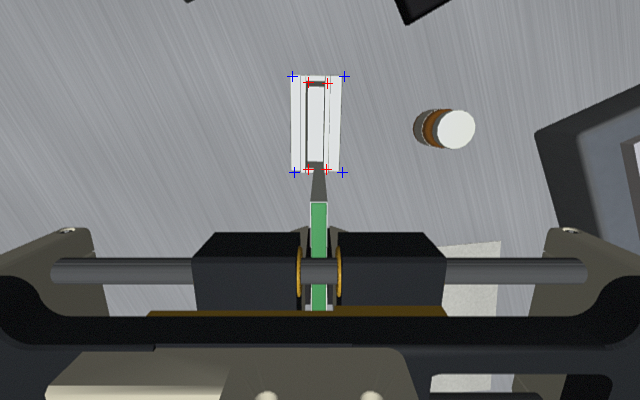

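move_arm(
  series=[
    [0.8, 3, 0, 0, 0, 0],
    [0.8, 3, 0, 0, 0, 0],
    [0, 0, -2.5, 0, 0, 0],
    [0, 0, -3, 0, 0, 0],
    [0, 0, -3, 0, 0, 0],
    [0, 0, -1.5, 0, 0, 0],
    [0, 0, 0, 0, 0, 0],
    [0, 0, 0, 0, 0, 0],
  ],
)

```text
clock: 13.35
position: [0.5467, -0.2974, 0.1776]
ee_rot: [2.578, 1.794, 0.001]
force: [0.4, 0.2, -1.4]
width: 0.087
```

Run:
```python
from h import *
s,im=wrist();print(s['position'],s['ee_rot'],s['width']);a=np.ascontiguousarray(im['color']).copy()
p=np.array(s['position']);print(proj(im,[[p[0],p[1],.066]]))
side=imaging.get_image('side')['color'][190:290,300:400]
b=np.zeros((600,800,3),np.uint8);b[:280]=cv2.resize(a[60:270,170:470],(400,280)).repeat(1,0) if 0 else 0
b[:300,:428]=cv2.resize(a[60:270,170:470],(428,300));b[:360,435:795]=cv2.resize(side,(360,360),interpolation=cv2.INTER_CUBIC)
save('w5',b)
```

```text
[ 0.54667813 -0.2973617   0.1775782 ] [2.57820464e+00 1.79407530e+00 5.80572696e-04] 0.08668935266405067
[[320.6439235  199.69661603]]
```

View pics/w5.png

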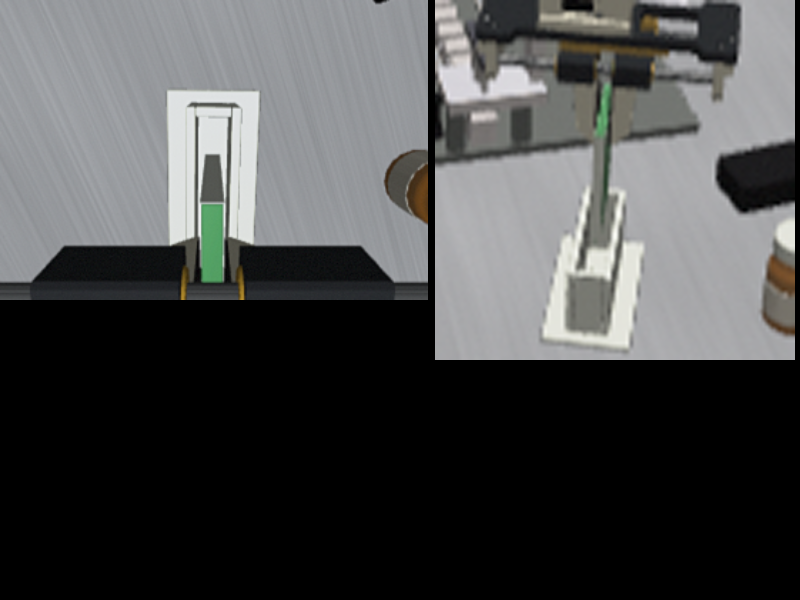

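move_arm(
  series=[
    [0, 0, -1.5, 0, 0, 0],
    [0, 0, -1.5, 0, 0, 0],
    [0, 0, -1.5, 0, 0, 0],
    [0, 0, -1.5, 0, 0, 0],
    [0, 0, -0.9, 0, 0, 0],
    [0, 0, -0.6, 0, 0, 0],
    [0, 0, 0, 0, 0, 0],
    [0, 0, 0, 0, 0, 0],
  ],
)

```text
clock: 14.25
position: [0.5463, -0.2977, 0.102]
ee_rot: [2.579, 1.793, 0.0]
force: [-0.0, 0.6, -0.3]
width: 0.087
```

move_arm(
  series=[
    [0, 0, -0.2, 0, 0, 0],
    [0, 0, -0.1, 0, 0, 0],
    [0, 0, 0, 0, 0, 0],
  ],
)

```text
clock: 14.55
position: [0.5462, -0.2975, 0.0989]
ee_rot: [2.579, 1.794, 0.0]
force: [-0.4, -0.8, -1.7]
width: 0.085
```

move_arm(
  series=[
    [0, 0, 0, 0, 0, 0],
    [0, 0, 0, 0, 0, 0],
    [0, 0, 0, 0, 0, 0],
    [0, 0, 0, 0, 0, 0],
    [0, 0, 0, 0, 0, 0],
    [0, 0, 0, 0, 0, 0],
  ],
  grip=0.5,
)

```text
clock: 15.15
position: [0.5461, -0.2975, 0.0988]
ee_rot: [2.579, 1.794, 0.0]
force: [1.3, -0.7, -0.2]
width: 0.492
```

move_arm(
  series=[
    [0, 0, 1, 0, 0, 0],
    [0, 0, 2, 0, 0, 0],
    [0, 0, 3, 0, 0, 0],
    [0, 0, 4, 0, 0, 0],
    [0, 0, 4, 0, 0, 0],
    [0, 0, 0, 0, 0, 0],
  ],
)

```text
clock: 15.75
position: [0.5482, -0.2997, 0.2452]
ee_rot: [2.573, 1.788, 0.007]
force: [-0.0, -0.9, 0.0]
width: 0.499
```

Run:
```python
from h import *
s,im=wrist();print(s['position'],s['ee_rot'],s['width']);a=np.ascontiguousarray(im['color'])
side=imaging.get_image('side')['color'][150:290,240:400]
b=np.zeros((360,800,3),np.uint8)
b[:277,:396]=cv2.resize(a[60:270,170:470],(396,277));b[:350,400:800]=cv2.resize(side,(400,350),interpolation=cv2.INTER_CUBIC)
save('w6',b)
```

```text
[ 0.54815064 -0.29967168  0.2451763 ] [2.57306348 1.78809669 0.00746298] 0.49900769264940903
```

View pics/w6.png

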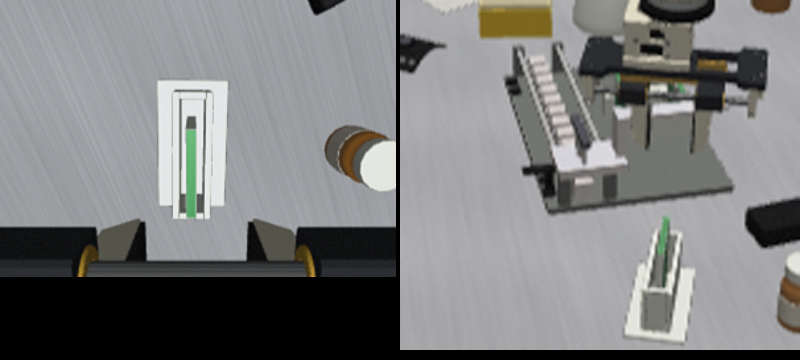

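move_arm(
  series=[
    [-0.6, 2.9, 0, 0, 0, 2.7],
    [-0.6, 2.9, 0, 0, 0, 2.7],
    [-0.6, 2.9, 0, 0, 0, 2.7],
    [-0.6, 2.9, 0, 0, 0, 2.7],
    [-0.6, 2.9, 0, 0, 0, 2.7],
    [-0.7, 2.9, 0, 0, 0, 2.7],
    [-0.7, 2.9, 0, 0, 0, 2.7],
    [-0.7, 2.9, 0, 0, 0, 2.7],
  ],
  grip=0.33,
)

```text
clock: 16.65
position: [0.4938, -0.0641, 0.2376]
ee_rot: [-2.194, -2.246, 0.003]
force: [-0.1, 0.8, 0.2]
width: 0.328
```

move_arm(
  series=[
    [0, 0, -2, 0, 0, 0],
    [0, 0, -2, 0, 0, 0],
    [0, 0, 0, 0, 0, 0],
    [0, 0, 0, 0, 0, 0],
    [0, 0, 0, 0, 0, 0],
  ],
)

```text
clock: 17.15
position: [0.4954, -0.0658, 0.1993]
ee_rot: [2.198, 2.244, 0.0]
force: [1.1, -0.4, -0.3]
width: 0.331
```

move_arm(
  series=[
    [0, 0.1, -2, 0, 0, 0],
    [0, 0, -2, 0, 0, 0],
    [0, 0, -2, 0, 0, 0],
    [0, 0, -1.6, 0, 0, 0],
    [0, 0, -1.1, 0, 0, 0],
    [0, 0, -0.7, 0, 0, 0],
    [0, 0, 0, 0, 0, 0],
    [0, 0, 0, 0, 0, 0],
  ],
)

```text
clock: 17.95
position: [0.4955, -0.0646, 0.1053]
ee_rot: [2.197, 2.245, 0.001]
force: [-0.2, -0.7, 0.2]
width: 0.329
```

move_arm(
  series=[
    [0, 0, 0, 0, 0, 0],
    [0, 0, 0, 0, 0, 0],
    [0, 0, 0, 0, 0, 0],
    [0, 0, 0, 0, 0, 0],
  ],
  grip=0,
  force=40,
)

```text
clock: 18.35
position: [0.4957, -0.0645, 0.1051]
ee_rot: [2.197, 2.245, 0.001]
force: [1.9, 0.6, 1.9]
width: 0.128
```

move_arm(
  series=[
    [0, 0, 0.6, 0, 0, 0],
    [0, 0, 0.6, 0, 0, 0],
    [0, 0, 0.6, 0, 0, 0],
    [0, 0, 0.4, 0, 0, 0],
    [0, 0, 0.1, 0, 0, 0],
    [0, 0, 0, 0, 0, 0],
  ],
)

```text
clock: 18.95
position: [0.4957, -0.0644, 0.1282]
ee_rot: [2.196, 2.245, 0.002]
force: [5.5, 0.7, -6.2]
width: 0.133
```

move_arm(
  series=[
    [-0.04, 2, 0, 0, 0, 0],
    [-0.04, 2, 0, 0, 0, 0],
    [-0.04, 2, 0, 0, 0, 0],
    [-0.04, 2, 0, 0, 0, 0],
    [-0.04, 2, 0, 0, 0, 0],
    [-0.04, 2, 0, 0, 0, 0],
    [-0.04, 2, 0, 0, 0, 0],
    [-0.04, 1, 0, 0, 0, 0],
  ],
)

```text
clock: 19.75
position: [0.4923, 0.0867, 0.1278]
ee_rot: [2.195, 2.246, 0.001]
force: [6.2, -2.1, -6.3]
width: 0.125
```

move_arm(
  series=[
    [0, 0, 0, 0, 0, 0],
    [0, 0, 0, 0, 0, 0],
  ],
)

```text
clock: 19.95
position: [0.4924, 0.0859, 0.1279]
ee_rot: [2.196, 2.246, 0.001]
force: [5.6, 0.5, -5.7]
width: 0.124
```

move_arm(
  series=[
    [0, 0, -0.6, 0, 0, 0],
    [0, 0, -0.6, 0, 0, 0],
    [0, 0, -0.6, 0, 0, 0],
    [0, 0, -0.5, 0, 0, 0],
    [0, 0, 0, 0, 0, 0],
  ],
)

```text
clock: 20.45
position: [0.4924, 0.0853, 0.1051]
ee_rot: [2.198, 2.245, 0.001]
force: [3.0, 0.4, 2.3]
width: 0.128
```

move_arm(
  series=[
    [0, 0, 0, 0, 0, 0],
    [0, 0, 0, 0, 0, 0],
    [0, 0, 0, 0, 0, 0],
    [0, 0, 0, 0, 0, 0],
  ],
  grip=0.33,
)

```text
clock: 20.85
position: [0.4914, 0.0853, 0.1045]
ee_rot: [-2.197, -2.245, 0.001]
force: [-0.0, -1.4, 0.3]
width: 0.325
```

move_arm(
  series=[
    [0, 0, 1, 0, 0, 0],
    [0, 0, 3, 0, 0, 0],
    [0, 0, 4, 0, 0, 0],
    [0, 0, 4, 0, 0, 0],
    [0, 0, 2, 0, 0, 0],
    [0, 0, 0, 0, 0, 0],
    [0, 0, 0, 0, 0, 0],
  ],
)

```text
clock: 21.55
position: [0.4918, 0.0856, 0.2451]
ee_rot: [2.197, 2.245, 0.001]
force: [-0.3, 0.3, 0.4]
width: 0.333
```

Run:
```python
from h import *
s,im=wrist();print(s['position'],s['ee_rot'],s['width']);a=np.ascontiguousarray(im['color']).copy()
R=(.5926,.0860,.021)
draw(a,im,R,[(-.106,.035,.111),(-.106,-.035,.111),(-.094,.035,.111),(-.094,-.035,.111)],(255,0,0))
side=imaging.get_image('side')['color'][150:290,240:400]
b=np.zeros((360,800,3),np.uint8)
b[:277,:396]=cv2.resize(a[60:270,230:530],(396,277));b[:350,400:800]=cv2.resize(side,(400,350),interpolation=cv2.INTER_CUBIC)
save('w7',b)
```

```text
[0.49178558 0.08556565 0.24510584] [2.19723964e+00 2.24530277e+00 1.39023875e-03] 0.33321117165392233
```

View pics/w7.png

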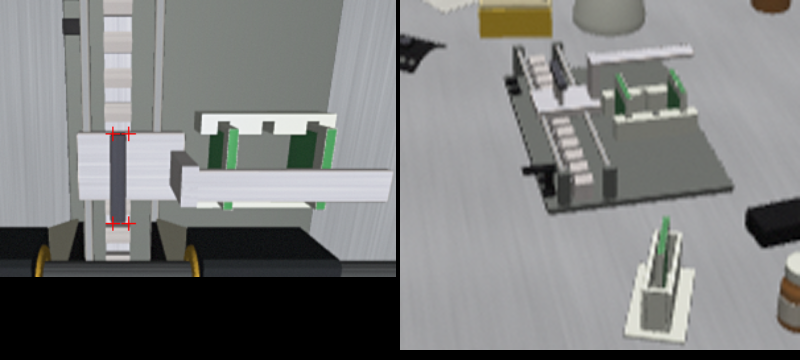

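The retainer is back over the slots, and the bar sits at the middle-notch marks. Both short cassettes are in their slots and the tall one stands in the trough.

```bash
python3 -c "
from h import *
print(workorder.sign_off())"
```

```text
the job is handed in; nothing more can be done
None
```

The job is done and handed in at about 21.7 s on the robot's clock; the hand-in reported no verdict.

- **Retainer out:** I lifted the release bar about 23 mm, slid the retainer to the notch at the flag marker (rack y = -150 mm), lowered it and let go. A close wrist picture showed the bar down and in line with the flag.
- **Tall cassette:** I drew it straight up out of the middle slot and stood it in the drip trough. Pictures after release showed it standing in the pocket.
- **Retainer back:** I slid the retainer back and lowered the bar into the middle notch.

The last wrist and side pictures showed the bar at its predicted middle-notch position and height. The retainer arm was over the slots, both short cassettes were in place, and the tall cassette was still standing in the trough. The gripper was open and clear, with forces near zero.

The first rack and trough estimates were about 2 mm off. I corrected them from the wrist camera before relying on them, and no check failed. In the last pictures I checked only the rack and the trough. The arm went well above the bystanders and I saw no contact, but I did not measure their positions again.

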